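# Set the garment length gauge to its mark and hold the cam shut

## Robot

A 6-joint arm with a two-finger parallel gripper is mounted at the origin on a cart in front of the work surface, level with it; the furniture and walls round the work are solid. World frame = base frame: x ahead of the robot, y to its left, z up, the work surface at z = 0. Lengths are in mm, angles in rad, forces in N, time in s.
With the tool pointing down it reaches from about 400 to 925 mm from the base axis. Payload 12.5 kg.
Tool frame: the origin (TCP) lies midway between the tips of the shut fingers; the grasp point (between the pads) lies 19 mm behind it; z points along the fingers, y is the line along which they close (so a half turn about z gives the same grasp; the last joint's range is limited). The gripper opens to 95 mm and grips with 3 to 60 N. Pads are 20 mm wide; open, the fingers measure 119 mm over their backs; the gripper's body (75 mm by 180 mm) begins 59 mm behind the grasp point.
Start: joints at [-1.314, 0.491, 1.559, -0, 1.092, -0.106], TCP at [221.832, -584.326, 214.661] pointing down, gripper open.
Joint ranges: [-3.1, 3.1], [-0.84, 2.19], [0.05, 2.79], [-1.13, 4.28], [0.06, 2.93], [-2.69, 2.69]. Speed limits (rad/s): [2.22, 2.22, 2.79, 3.14, 3.14, 3.14].

## Interface

Orientations are given as [roll, pitch, yaw] about the fixed x, y, z axes, in that order (R = Rz(yaw) Ry(pitch) Rx(roll)).
In Python, from cell import readout, eyes, env gives the robot as it stands.
- The arm moves only by the tool move_arm, never from a script. Its argument "plan" is a list of rows, each a list of 3 entries, a list of its own where there are three numbers: the turn, a rotation vector about the tool's x, y, z in degrees, then the shift along the tool's x, y, z in m, then the gripper command: -1 is shut, 1 is fully open, values between are in proportion. In form: [[[ax, ay, az], [x, y, z], jaw], ...]. A call has 1 to 5 rows; each row is the pose to reach, as a shift and turn from the pose commanded when the call began, along the tool's axes at that moment; what a row does not reach only later rows make up. A row lasts 1/8 s, in which the tool goes at most 62.5 mm and 10.7 degrees, less where a joint would pass 70% of its speed; a pose out of reach is approached as far as the arm can. A call with a gripper value outside its range is refused whole. The fingers move at their own pace and stop on an object; the grip force is fixed at half the most. Time passes only in rows, so rows that repeat a pose let the fingers close. It gives the time, the measured TCP pose, the force, the opening and the grip force at its end, in the units of the state.
- readout.state(): the state, without advancing time (a new reading comes with each control period).
- eyes.read_camera(name): name is "scene" or "top" or "wrist"; returns a dict with "img" (420x560x3 uint8, red, green, blue), "K" (3x3 intrinsics, pixels), "extrinsics" (4x4, takes a point from camera to world coordinates). Camera axes: x right, y up, looking along -z (the intrinsics and any distortion apply to the point x, -y, -z); pixel columns grow to the right and rows downward; lengths in mm; the calibration is good to about 2 mm. A picture is of the moment at which its call begins. There is no depth.
- env.job_done(): hands the job in; it is judged then, once.
Trained networks look in a picture, given as the dict that the camera call returned (one of the last four; its "shot" number tells which), for a name from the list of things; names that differ only in an ending like _2 or _b are one class to them, and where a whole thing is asked for, a point or a joint stands for the part that bears it (a point fixed in the world has none). Each returns a list of dicts, best first, with "score" (0 to 1); they miss things now and then, are a little off and sometimes report something else, mostly with a low value. They report only what shows in the picture. A call takes as long as a camera call.
- eyes.cut_out(picture, name): "mask" (420x560 bool, what is visible of it) and "uv" ([column, row] in pixels, amid what is visible of it).
The state is a dict: "t": time; "joints": joint angles; "qvel": joint speeds; "tau": joint torques, N m; "eef_pos": TCP position; "tcp_rot": TCP orientation; "ft_force": force on the tool from outside, world axes, zero at the start; "moment": the same for the moment, N m; "opening": opening from 0.0 (shut) to 1.0 (fully open); "grip_force": force on a finger pad.
Only numpy, scipy, OpenCV 4.12 (cv2) and the standard library are available. Lean on these libraries where they do the work, as an engineer would, in place of code of your own. Each camera call takes 0.05 s, during which the arm holds its last target. There are 200 camera calls.

## Task

Set the garment length gauge on the laundry counter: with the gripper press its spring pedal down to the stop, so that the measuring leg is released and springs out, and let the pedal up again. Then grip the upright tab of the cam lever that rides on the leg, push the leg back until its pointer is level with the fin of the length-mark clip, and, keeping it at the mark, slide the cam lever fully closed (across the leg, away from the scale side). Finish still holding the tab, with the leg at the mark and the lever closed; both spring back if let go, and leave the pin tin, thread spool and receipt roll beside the gauge where they are.

Things in the scene. Friction and masses are not known exactly. Their poses are not given: they have to be found in the camera images.
- gauge: Garment length gauge, fixed to the counter: grey base plate 116 (x) x 345 (y) x 10 mm with two aluminium guide rails along y. Origin on the counter, near the plate's middle (plate: x +-58, y -178 to +168 mm). The leg springs out to its +y, the pedal is at its -y end; its -x edge, facing the robot, has the scale ticks and the length-mark clip.
- leg (a joint): Slide of the measuring leg along gauge +y, m: 0 = latched home by the pedal's hook, 0.12 = fully out. Steel bar between the rails with a grey carriage (76 x 50 mm, top 40 mm above the counter, +x edge 49 mm), centre at gauge x = 0, y = -30 mm + joint. Released, it springs out in about 1 s. The spring always pushes out: 9.6 N at home to 2.4 N fully out, plus 40 N s/m damping.
- pointer (a point): Tip of the thin dark pointer on the leg carriage's -x side, 45 mm to -x of the carriage's centre, 28 mm above the counter. Axes as the gauge's. The leg is at the mark when this point and mark_tip have the same gauge y. (The leg's upright aluminium end plate, top 50 mm above the counter, is 96 mm to +y of the pointer.)
- mark_tip (a point): Tip of the upright 2 mm fin of the length mark, a small dark steel clip (12 x 14 mm) fixed on the base's -x edge; 28 mm above the counter. Axes as the gauge's. It stands where the leg joint would read 0.045 to 0.085 m.
- cam_lever (a joint): Slide of the cam lever across the carriage, along the gauge's +x, in m: 0 = open (towards the scale side), 0.03 = fully closed at its stop. Closing takes 3.5 to 4.5 N including friction; a spring pulls it open again when let go. It does not lock the leg: the hand must hold both.
- tab (a point): Centre of the top of the cam lever's upright black tab, 80 mm above the counter: 24 mm (gauge x) by 12 mm (gauge y), standing 34 mm high on a flat foot (34 x 36 mm). Axes as the gauge's. Open: 15 mm to -x of the carriage's centre; closed: 15 mm to +x. Best pinched from above, fingers closing along gauge y.
- pedal (a joint): Hinge of the release pedal, rad: 0 = up, 0.32 = down at its stop. Axis along gauge x, at gauge y = -105 mm, 42 mm above the counter; the free end to -y goes down when pressed. The pad needs 3 to 7 N to start and 12 N to hold at the stop; it springs up by itself. Past about 0.2 rad its hook clears the leg.
- pedal_pad (a point): Centre of the top of the rubber tread on the pedal (tread 48 x 34 mm), 46 mm to -y of the hinge, 50 mm above the counter with the pedal up and about 15 mm lower at the stop.
- pin_tin: Round teal tin with white base, 60 mm across, 21 mm high, loose; origin under its centre. Bystander.
- thread_spool: White thread spool standing upright, 29 mm across, 47 mm high, loose; origin under its centre. Bystander.
- receipt_roll: White paper roll standing on end, 60 mm across, 57 mm high, loose; origin under its centre. Bystander.

How it is judged (in metres and radians):
On the way, in this order (a step that is already met when the one before it is completed fails the run):
1. the pedal is pressed down to its stop by the gripper (value of joint pedal above 0.29 rad and contact force between the fingers and gauge above 1 N), for 0.2 s.
2. the leg is held by the cam lever at the mark (within 5 mm), the lever still open, the pedal up (y of pointer in the frame of mark_tip between -0.005 and 0.005 m and value of joint cam_lever below 0.008 m and value of joint pedal below 0.05 rad and velocity of joint leg between -0.02 and 0.02 m/s and contact force between the fingers and cam_lever above 2 N), for 0.2 s.
At the end, for the whole second after the job is handed in: The fingers still hold the cam lever's tab (over 2 N), the leg's pointer is within 5 mm of the mark along the leg, the lever is closed to at least 26 of its 30 mm, and the pedal is up (y of pointer in the frame of mark_tip between -0.005 and 0.005 m and value of joint cam_lever above 0.026 m and value of joint pedal below 0.05 rad and contact force between the fingers and cam_lever above 2 N); the arm keeps its last pose, push and grip.
It fails at once if the lever is slid closed while the leg is off the mark (by more than 10 mm) (value of joint cam_lever above 0.012 m and (y of pointer in the frame of mark_tip above 0.01 m or y of pointer in the frame of mark_tip below -0.01 m)).
It fails at once if a bystander is moved by more than 25 mm (distance of any of pin_tin, thread_spool, receipt_roll from where it was at the start of the episode above 0.025 m).
It also fails if it takes over 58 s, if anything falls off the work surface, if the arm or the gripper's body presses on something with over 40 N, if the wrist force passes 120 N, or if a joint passes its speed limit or range.

## Working session

There is one attempt and no reset: what is moved stays moved. The work goes in short steps, Python scripts to look and compute and a tool call to move; the robot and the scene stay as the last step left them, time stands still between calls to the robot, and variables do not carry over. Pictures are saved under pics/ and viewed, at most 10 in all, crops included, and the job is handed in when it is done.

Besides the shell and the picture viewer there is one more tool, called after "Call:" as name(argument=value, ...) on one line, values as JSON. move_arm: Moves the arm, as the interface text tells. Its arguments: {"type":"object","properties":{"plan":{"type":"array","items":{"type":"array"}}},"required":["plan"]}

```bash
mkdir -p pics; ls; cat > h.py <<'E'
import numpy as np, cv2
from cell import readout, eyes, env
def ray(p,uv):
    K=np.array(p["K"]);T=np.array(p["extrinsics"])
    d=np.linalg.inv(K)@np.array([uv[0],uv[1],1.]); d=np.array([d[0],-d[1],-d[2]])
    return T[:3,3],T[:3,:3]@d
def atz(p,uv,z):
    o,d=ray(p,uv); return o+d*(z-o[2])/d[2]
def proj(p,X):
    K=np.array(p["K"]);T=np.array(p["extrinsics"])
    c=T[:3,:3].T@(np.array(X,float)-T[:3,3]); c=np.array([c[0],-c[1],-c[2]]); q=K@c; return q[:2]/q[2]
def save(p,n,crop=None,s=1):
    im=p["img"][:,:,::-1]
    if crop: im=im[crop[1]:crop[3],crop[0]:crop[2]]
    cv2.imwrite("pics/"+n,cv2.resize(im,None,fx=s,fy=s,interpolation=cv2.INTER_CUBIC))
E
python3 - <<'E'
from h import *
s=readout.state();print(s)
a=eyes.read_camera("top");b=eyes.read_camera("scene")
print(a.keys(),{k:a[k] for k in a if k!="img"})
print(b["extrinsics"])
im=np.hstack([a["img"],b["img"]])
cv2.imwrite("pics/a.png",a["img"][:,:,::-1]);cv2.imwrite("pics/b.png",b["img"][:,:,::-1])
for n in ["gauge","leg","cam_lever","pedal","mark_tip","tab","pin_tin","thread_spool","receipt_roll"]:
  for q,nm in((a,"top"),(b,"scene")):
    try:
      r=eyes.cut_out(q,n); print(n,nm,[(round(x["score"],2),np.round(x["uv"]),x["mask"].sum()) for x in r[:2]], [np.round(atz(q,x["uv"],40)) for x in r[:1]])
    except Exception as e: print(n,e)
E
```

```text
pics
{'t': 0.0, 'joints': array([-1.31358230e+00,  4.91530785e-01,  1.55945221e+00,  2.69020011e-05,
        1.09171879e+00, -1.05582758e-01]), 'qvel': array([0.00160591, 0.00070592, 0.00144452, 0.00071896, 0.00029106,
       0.00095073]), 'tau': array([ 1.12016824e-03, -6.12633133e+01, -2.58177781e+01,  6.92712050e-02,
        4.82102868e-02, -1.10771666e-04]), 'eef_pos': array([ 221.77985835, -584.05981746,  214.07868022]), 'tcp_rot': array([-3.14049221e+00, -1.40614560e-04,  3.62784292e-01]), 'ft_force': array([ 0.11142016, -0.71996159,  0.38813273]), 'moment': array([-0.0152309 ,  0.03059059,  0.03786974]), 'grip_force': 0.0, 'opening': 1.0014691698650526}
dict_keys(['img', 'K', 'extrinsics', 'shot']) {'K': array([[542.72675797,   0.        , 271.28650868],
       [  0.        , 542.72675797, 210.38086521],
       [  0.        ,   0.        ,   1.        ]]), 'extrinsics': array([[-6.03421586e-02,  9.75521939e-01, -2.11461039e-01,
         3.25761843e+02],
       [-9.98176978e-01, -5.87088045e-02,  1.39998684e-02,
        -1.33390067e+02],
       [ 1.24255394e-03,  2.11920323e-01
[... 1314 characters left out ...]
), np.int64(322)), (0.4, array([248., 212.]), np.int64(9573))] [array([ 549., -120.,   40.])]
tab scene [(0.86, array([282., 230.]), np.int64(340))] [array([ 548., -126.,   40.])]
pin_tin top [(0.97, array([220., 279.]), np.int64(721))] [array([423., -44.,  40.])]
pin_tin scene [(0.73, array([293., 291.]), np.int64(739))] [array([416., -31.,  40.])]
thread_spool top [(0.69, array([320., 266.]), np.int64(213))] [array([ 436., -235.,   40.])]
thread_spool scene [] []
receipt_roll top [(0.9, array([256., 146.]), np.int64(980)), (0.2, array([305., 196.]), np.int64(1171))] [array([ 683., -126.,   40.])]
receipt_roll scene [(0.97, array([237., 204.]), np.int64(804))] [array([ 676., -108.,   40.])]
```

```bash
python3 - <<'E'
from h import *
a=cv2.imread("pics/a.png");b=cv2.imread("pics/b.png")
cv2.imwrite("pics/a2.png",cv2.resize(a[120:310,150:370],None,fx=3.1,fy=3.1,interpolation=cv2.INTER_CUBIC))
cv2.imwrite("pics/b2.png",cv2.resize(b[160:340,160:380],None,fx=3.2,fy=3.2,interpolation=cv2.INTER_CUBIC))
E
```

```text
(no output)
```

View pics/a2.png

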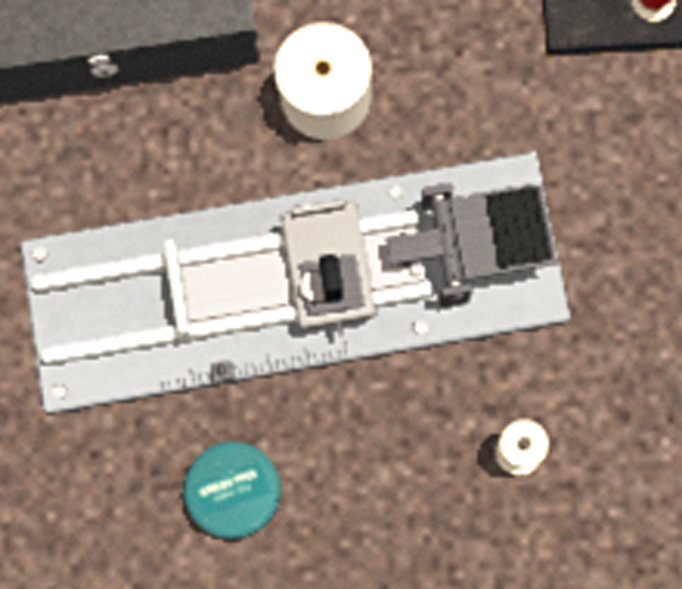

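View pics/b2.png

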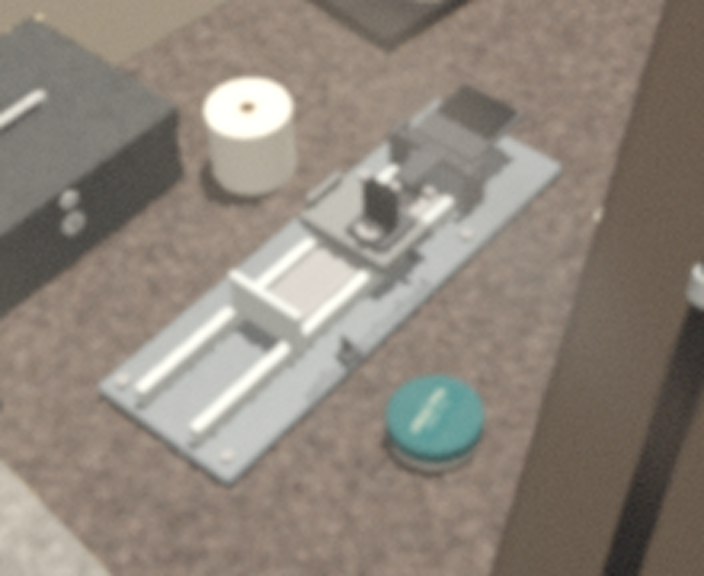

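The top crop shows the gauge running left (+y) to right, with its corners at (22,242), (537,152), (570,318) and (47,412). The tab is at (330,278), the clip at (222,370) and the pedal tread at (520,228). The scene crop agrees, with the clip at (347,352) and the tab at (380,200).

```bash
cat >> h.py <<'E'
def G(p,x,y,z):
    c,s=np.cos(p[2]),np.sin(p[2]); return np.array([p[0]+c*x-s*y,p[1]+s*x+c*y,z])
E
python3 - <<'E'
from h import *
from scipy.optimize import least_squares
a=eyes.read_camera("top");b=eyes.read_camera("scene")
A=lambda u:np.array(u)/3.1+[150-.33,120-.33]
B=lambda u:np.array(u)/3.2+[160-.33,160-.33]
obs=[(a,A((22,242)),(58,168,10)),(a,A((537,152)),(58,-178,10)),(a,A((570,318)),(-58,-178,10)),(a,A((47,412)),(-58,168,10)),
(b,B((100,388)),(58,168,10)),(b,B((230,482)),(-58,168,10)),(b,B((562,165)),(-58,-178,10))]
f=lambda p,o:np.concatenate([proj(q,G(p,*g))-u for q,u,g in o])
for o in (obs,obs[:4]):
  r=least_squares(f,[550,-100,.1],args=(o,));p=r.x;print(p,np.degrees(p[2]),np.round(r.fun,1))
p=least_squares(f,[550,-100,.1],args=(obs,)).x
np.save("pose.npy",p)
# gauge frame coordinates of things
def inv(X):
    c,s=np.cos(p[2]),np.sin(p[2]);d=X[:2]-p[:2];return np.round([c*d[0]+s*d[1],-s*d[0]+c*d[1]],1)
for nm,q,T in(("top",a,A),("scn",b,B)):
  print(nm,"tab", [inv(atz(q,x["uv"],60)) for x in eyes.cut_out(q,"tab")[:1]],"clip",[ (inv(atz(q,x["uv"],20)),np.round(x["uv"],1)) for x in eyes.cut_out(q,"mark_tip")[:1]])
print("tab pred px",A((330,262)),proj(a,G(p,-15,-30,80)), "pad",proj(a,G(p,0,-151,50)),A((520,228)))
print("pad world",G(p,0,-151,50),"tab out",G(p,-15,90,80), "tab home",G(p,-15,-30,80))
ca=cv2.resize(a["img"][225:255,200:260,::-1],None,fx=10,fy=10,interpolation=cv2.INTER_CUBIC)
cb=cv2.resize(b["img"][230:290,250:310,::-1],None,fx=10,fy=10,interpolation=cv2.INTER_CUBIC)
cv2.imwrite("pics/c.png",np.vstack([ca]))
cv2.imwrite("pics/d.png",cb)
E
```

```text
[ 5.60214585e+02 -9.01367092e+01  1.21965341e-01] 6.9880992712768535 [-1.4 -0.3  0.1 -1.   1.1  0.2 -1.5  1.  -0.5 -0.9  0.4 -0.4  1.3 -0.6]
[ 5.60281072e+02 -9.09524381e+01  1.19386179e-01] 6.840324193515731 [-1.  -0.5  0.6 -0.8  1.5  0.4 -1.1  0.8]
top tab [array([-20.6, -26.4])] clip [(array([  8.2, -11.6]), array([246.9, 204.3]))]
scn tab [array([-26.8, -20.5])] clip []
tab pred px [256.1216129  204.18612903] [257.29144631 207.30809696] pad [317.37501304 192.30706567] [317.41193548 193.2183871 ]
pad world [ 578.5857255  -240.01499715   50.        ] tab out [534.37632696  -2.63022704  80.        ] tab home [ 548.97590881 -121.73880024   80.        ]
```

View pics/c.png

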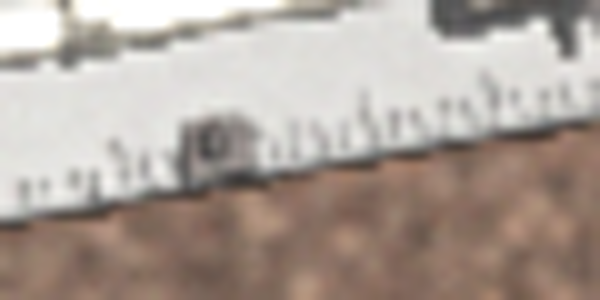

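View pics/d.png

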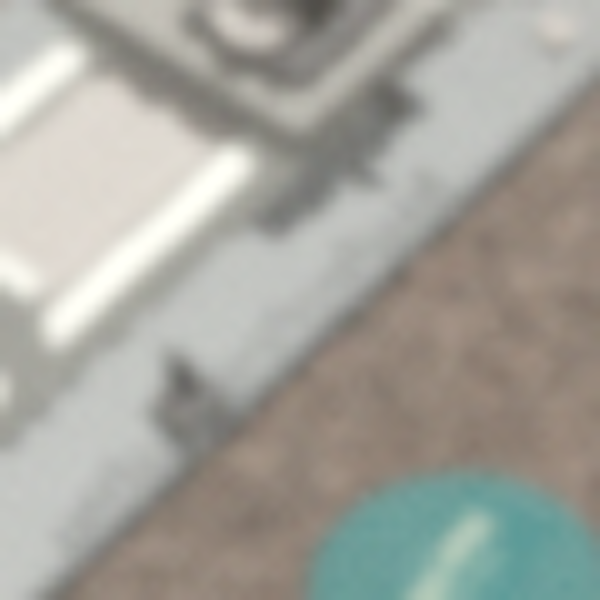

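```bash
python3 - <<'E'
from h import *
a=cv2.imread("pics/a.png");b=cv2.imread("pics/b.png")
cv2.imwrite("pics/ab.png",cv2.resize(np.hstack([a,b]),None,fx=.714,fy=.714,interpolation=cv2.INTER_AREA))
p=np.load("pose.npy")
A=eyes.read_camera("top");B=eyes.read_camera("scene")
for q,u in((A,(221.5,239)),(B,(268,266.5))):
  for z in(28,):
    X=atz(q,u,z);c,s=np.cos(p[2]),np.sin(p[2]);d=X[:2]-p[:2];print(X,c*d[0]+s*d[1],-s*d[0]+c*d[1])
for q,u in((A,(256.5,230)),):  # pointer
    X=atz(q,u,28);d=X[:2]-p[:2];print("ptr",X,c*d[0]+s*d[1],-s*d[0]+c*d[1])
E
```

```text
[501.43528545 -47.7973978   28.        ] -53.19151884178391 49.17606806042215
[501.57395347 -42.87302696  28.        ] -52.45476629252244 54.04698714222175
ptr [ 515.16038706 -117.07699155   28.        ] -47.99715075070766 -21.258717832783844
```

View pics/ab.png

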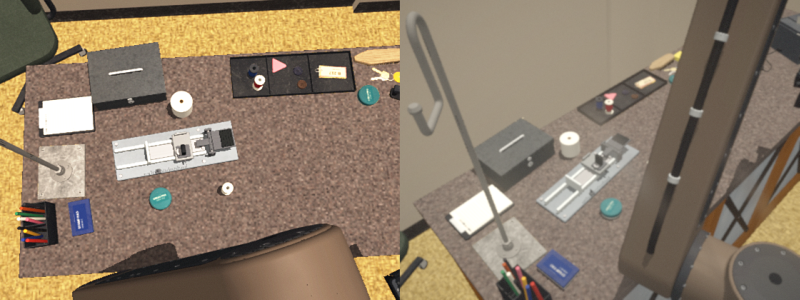

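The layout is clear: open counter between the arm and the gauge. I'm moving above the pedal pad with the tool squared to the gauge and the gripper shut.

Call:
move_arm(plan=[[[0,0,7],[0.055,-0.024,0],-1],[[0,0,13.8],[0.11,-0.047,0],-1],[[0,0,13.8],[0.165,-0.071,0],-1],[[0,0,13.8],[0.22,-0.094,0],-1],[[0,0,13.8],[0.275,-0.118,0],-1]])

```text
t: 2.02
eef_pos: [438.3, -375.0, 214.8]
tcp_rot: [3.141, -0.0, 0.122]
ft_force: [0.3, -1.0, 0.4]
opening: 0.533
grip_force: 0.0
```

```bash
cat >> h.py <<'E'
def rel(target):
    "shift in tool axes from measured pose to world target"
    from scipy.spatial.transform import Rotation as R
    s=readout.state(); return np.round(R.from_euler('xyz',s["tcp_rot"]).inv().apply(np.array(target)-s["eef_pos"]),1)
E
python3 - <<'E'
from h import *
p=np.load("pose.npy");s=readout.state();print(s["t"],s["eef_pos"],s["tcp_rot"],rel(G(p,0,-153,90)))
E
```

```text
2.025 [ 438.29423292 -375.02818795  214.81269552] [ 3.14116065e+00 -2.81044792e-04  1.21719676e-01] [ 155.6 -115.   124.8]
```

Call:
move_arm(plan=[[[0,0,0],[0.046,-0.035,0.02],-1],[[0,0,0],[0.092,-0.07,0.04],-1],[[0,0,0],[0.135,-0.1,0.075],-1],[[0,0,0],[0.1555,-0.115,0.115],-1],[[0,0,0],[0.1555,-0.115,0.14],-1]])

```text
t: 2.65
eef_pos: [578.2, -241.4, 72.6]
tcp_rot: [-3.141, 0.001, 0.125]
ft_force: [1.1, 0.2, 1.2]
opening: 0.024
grip_force: 0.0
```

```bash
python3 - <<'E'
from h import *
p=np.load("pose.npy");s=readout.state();print(s["t"],s["eef_pos"],s["tcp_rot"],s["ft_force"],s["opening"],rel(G(p,0,-153,50)))
a=eyes.read_camera("wrist");b=eyes.read_camera("top")
cv2.imwrite("pics/e.png",cv2.resize(np.hstack([a["img"],b["img"]])[:,:,::-1],None,fx=.714,fy=.714,interpolation=cv2.INTER_AREA))
np.save("wext.npy",a["extrinsics"]);print(a["extrinsics"])
E
```

```text
2.65 [ 578.19918518 -241.38190668   72.6105238 ] [-3.14069911e+00  1.13005782e-03  1.24588147e-01] [1.13459522 0.22625434 1.23947658] 0.02357307938905729 [ 0.6  0.7 22.6]
[[ 1.24459705e-01  9.63131222e-01  2.38512118e-01  6.45242134e+02]
 [-9.92224634e-01  1.20752231e-01  3.01525238e-02 -2.34008082e+02]
 [ 2.39966870e-04 -2.40410373e-01  9.70671311e-01  2.41153698e+02]
 [ 0.00000000e+00  0.00000000e+00  0.00000000e+00  1.00000000e+00]]
```

View pics/e.png

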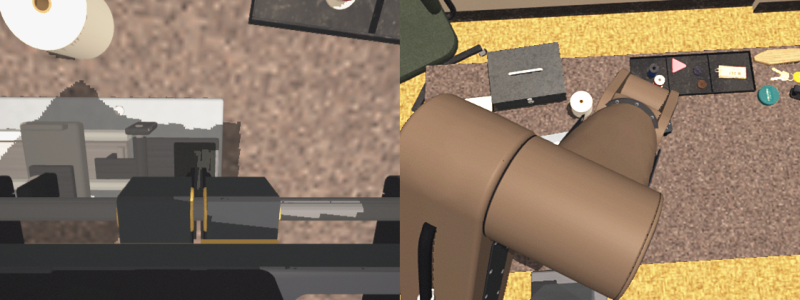

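The wrist view (left half) shows the shut fingertips over the black tread around (198,160). Next I press.

Call:
move_arm(plan=[[[0,0,0],[0,0,0.015],-1],[[0,0,0],[0,0,0.025],-1],[[0,0,0],[0,0,0.032],-1],[[0,0,0],[0,0,0.037],-1],[[0,0,0],[0,0,0.039],-1]])

```text
t: 3.38
eef_pos: [577.7, -244.1, 36.6]
tcp_rot: [3.14, -0.001, 0.121]
ft_force: [-2.3, -0.5, 9.7]
opening: 0.001
grip_force: 4.9
```

Call:
move_arm(plan=[[[0,0,0],[0,0,0.002],-1],[[0,0,0],[0,0,0.004],-1],[[0,0,0],[0,0,0.005],-1]])

```text
t: 3.75
eef_pos: [577.9, -243.9, 33.5]
tcp_rot: [3.14, -0.002, 0.122]
ft_force: [-8.0, 5.7, 32.3]
opening: 0.003
grip_force: 14.7
```

Call:
move_arm(plan=[[[0,0,0],[0,0,0],-1],[[0,0,0],[0,0,-0.001],-1],[[0,0,0],[0,0,-0.001],-1],[[0,0,0],[0,0,-0.001],-1]])

```text
t: 4.25
eef_pos: [577.7, -243.9, 33.9]
tcp_rot: [3.14, -0.002, 0.122]
ft_force: [-5.2, 2.4, 19.1]
opening: 0.002
grip_force: 8.7
```

Call:
move_arm(plan=[[[0,0,0],[0,0,0],-1],[[0,0,0],[0,0,0],-1],[[0,0,0],[0,0,-0.05],-1],[[0,0,0],[0,0,-0.11],1],[[0,0,0],[0,0,-0.17],1]])

```text
t: 4.88
eef_pos: [577.1, -243.5, 203.7]
tcp_rot: [3.141, -0.0, 0.121]
ft_force: [0.4, -1.5, -0.0]
opening: 0.162
grip_force: 0.0
```

```bash
python3 - <<'E'
from h import *
p=np.load("pose.npy");s=readout.state();print(s["t"],s["eef_pos"],s["tcp_rot"],s["ft_force"])
b=eyes.read_camera("scene");save(b,"f.png",(130,140,400,340),2.9)
# viewing pose: wrist camera sits +64mm tool x of TCP, tilted
print(rel(G(p,-85,60,230)))
E
```

```text
4.875 [ 577.09530204 -243.51149732  203.73222134] [ 3.14135700e+00 -2.44948402e-04  1.21487654e-01] [ 3.61793790e-01 -1.53898901e+00 -1.41075150e-03]
[ -85.2 -215.5  -20.2]
```

View pics/f.png

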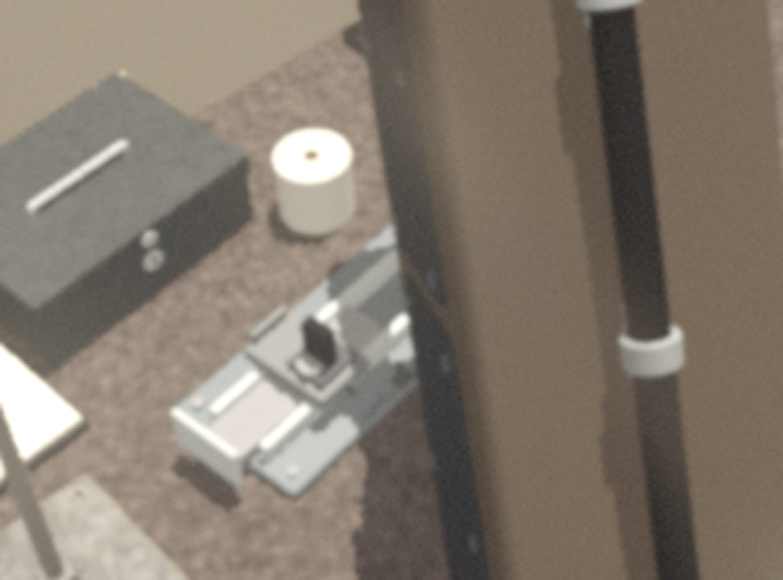

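The leg is out: the end plate is past the plate's edge and the tab is at (320,340). Next I move back to look down on the fin and tab with the wrist camera.

Call:
move_arm(plan=[[[0,0,0],[-0.025,-0.048,-0.004],1],[[0,0,0],[-0.05,-0.095,-0.008],1],[[0,0,0],[-0.075,-0.14,-0.012],1],[[0,0,0],[-0.1,-0.185,-0.016],1],[[0,0,0],[-0.115,-0.225,-0.02],1]])

```text
t: 5.55
eef_pos: [434.6, -33.0, 221.9]
tcp_rot: [3.141, -0.001, 0.121]
ft_force: [1.2, -0.1, -0.3]
opening: 0.725
grip_force: 0.0
```

```bash
python3 - <<'E'
from h import *
p=np.load("pose.npy");a=eyes.read_camera("wrist");s=readout.state();print(s["t"],s["eef_pos"],s["tcp_rot"],s["opening"])
import pickle;pickle.dump(a,open("w1.pkl","wb"))
save(a,"g.png",None,1.4)
for n,X in dict(fin=G(p,-52,51,28),ptr=G(p,-45,90,28),tab=G(p,-15,90,80),c1=G(p,-58,168,10),c2=G(p,58,168,10)).items(): print(n,proj(a,X)*1.4)
for n in("tab","leg","gauge"):
  print(n,[(round(x["score"],2),x["uv"]*1.4 if hasattr(x["uv"],'shape') else x["uv"]) for x in eyes.cut_out(a,n)[:1]])
E
```

```text
5.6 [432.366351   -30.09402499 222.26379802] [-3.14073852e+00  1.96246733e-04  1.22099027e-01] 0.7674338061928031
fin [415.55932723 177.61623518]
ptr [362.27469796 167.77901526]
tab [357.1681731  115.58064718]
c1 [262.78148628 185.58845853]
c2 [252.56175823  19.36785226]
tab [(0.94, [256.7, 84.8])]
leg [(0.98, [243.1, 73.3])]
gauge [(0.63, [345.6, 71.1])]
```

View pics/g.png

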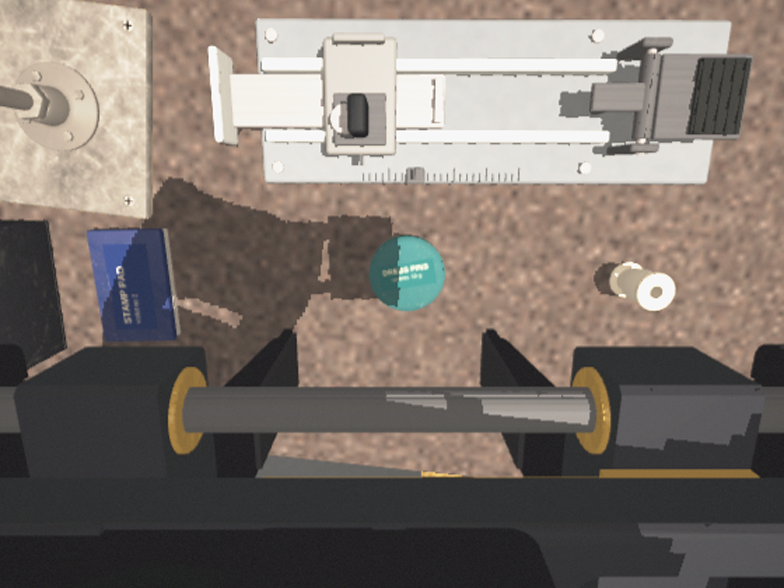

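```bash
python3 - <<'E'
from h import *
import pickle
from scipy.optimize import least_squares
a=pickle.load(open("w1.pkl","rb"))
save(a,"h.png",(230,55,330,135),7)
U=lambda u:(np.array(u)+.5)/1.4-.5
obs=[(U((257,20)),(58,168,10)),(U((730,22)),(58,-178,10)),(U((706,183)),(-58,-178,10)),(U((265,182)),(-58,168,10))]
f=lambda p:np.concatenate([proj(a,G(p,*g))-u for u,g in obs])
r=least_squares(f,np.load("pose.npy"));print(r.x,r.fun.round(1));np.save("pose2.npy",r.x)
p=r.x
for n,X in dict(fin=(-52,51,28),ptr=(-45,90,28),tab=(-15,90,80),hinge=(0,-105,42)).items(): print(n,(proj(a,G(p,*X))-[230-.43,55-.43])*7)
E
```

```text
[ 5.60301693e+02 -8.94086368e+01  1.17970771e-01] [-3.6 -1.2  3.8 -1.2  2.1  2.3 -2.4  1.9]
fin [464.57381758 503.43523461]
ptr [198.2290725  453.12016944]
tab [172.45655671 191.27052016]
hinge [1622.9459961   114.48815204]
```

View pics/h.png

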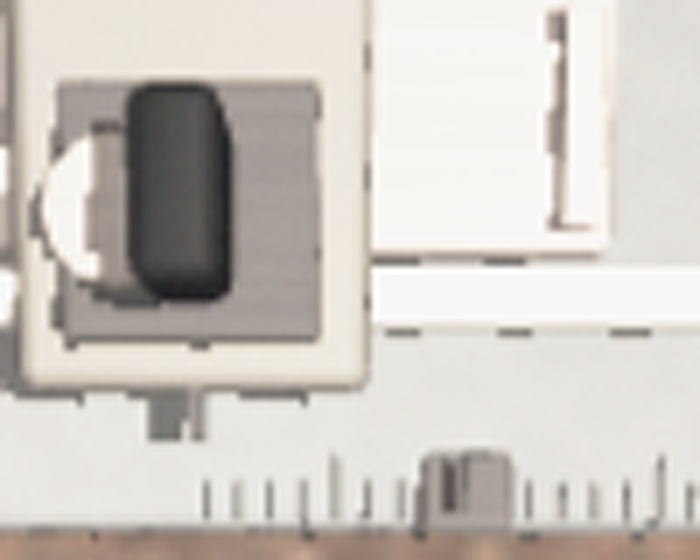

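The close-up shows the pointer tip at (197,438), its shadow left of it, the tab top at (173,190) and the clip's fin at about (465,480). So the leg must go back about 39 mm. Next I grasp the tab.

```bash
python3 - <<'E'
from h import *
import pickle
a=pickle.load(open("w1.pkl","rb"));p=np.load("pose2.npy")
print(a["img"][119:130,288:306].mean(2).astype(int))
print(a["img"][112:119,248:264].mean(2).astype(int))
for y in(49,51,53):print(proj(a,G(p,-52,y,28)),proj(a,G(p,-52,y,14)))
print(proj(a,G(p,-45,90,28)))
s=readout.state();print(s["eef_pos"],s["tcp_rot"],p,rel(G(p,-15,90,54)))
E
```

```text
[[229 229 229 205 198 197 198 198 175 170 171 171 194 198 209 226 227 227]
 [229 229 184 162 162 138 158 151 120 144 148 146 160 164 167 223 227 227]
 [229 228 138 153 162 110 114 137 119 155 163 163 164 163 153 204 225 227]
 [230 229 136 152 161 104  88 135 119 157 162 162 165 164 153 190 224 227]
 [226 229 142 155 163 103  87 135 121 157 164 163 164 164 154 191 225 200]
 [223 186 126 155 162 102  86 134 121 158 163 162 164 165 152 191 224 162]
 [223 149 114 153 159 101  86 132 136 161 163 163 163 164 151 191 224 152]
 [222 148 116 153 160 102  84 133 141 159 163 164 163 166 158 191 224 152]
 [221 147 116 151 160 103  86 133 140 158 162 161 162 163 160 190 225 152]
 [217 144 120 154 161 143 143 154 155 163 163 164 164 165 161 187 223 150]
 [209 136 119 158 165 165 165 166 167 167 168 168 167 171 164 197 212 190]]
[[213 211 210 143 123 121 122 124 130 157 145 193 227 230 230 230]
 [228 229 230 148 122 123 124 123 132 160 147 195 226 229 231 230]
 [229 230 230 150 122 122 122 122 130 159 148 196 226 229 230 230]
 [230 230 230 150 122 123 122 122 187 165 145 194 225 229 230 229]
 [230 230 231 151 124 121 122 122 209 171 145 195 226 229 229 229]
 [230 229 229 150 122 124 123 123 211 162 133 193 226 228 228 229]
 [231 229 229 213 209 209 212 212 224 215 209 220 227 228 229 229]]
[297.88487117 126.49639031] [297.11517398 126.46064547]
[295.93768823 126.48931923] [295.24032156 126.45383666]
[293.99045735 126.48224797] [293.3654247  126.44702769]
[257.88843893 119.30145278]
[436.13749116 -33.93573502 222.03382937] [ 3.14088799e+00 -1.45172460e-03  1.22981113e-01] [ 5.60301693e+02 -8.94086368e+01  1.17970771e-01] [101.6 -19.9 168.2]
```

Call:
move_arm(plan=[[[0,0,0],[0.051,-0.01,0.02],1],[[0,0,0],[0.1015,-0.02,0.06],1],[[0,0,0],[0.1015,-0.02,0.11],1],[[0,0,0],[0.1015,-0.02,0.15],1],[[0,0,0],[0.1015,-0.02,0.168],1]])

```text
t: 6.38
eef_pos: [534.0, -2.9, 50.7]
tcp_rot: [-3.141, 0.003, 0.121]
ft_force: [0.4, -0.7, -0.7]
opening: 0.998
grip_force: 0.0
```

```bash
python3 - <<'E'
from h import *
a=eyes.read_camera("wrist");p=np.load("pose2.npy");s=readout.state();print(s["t"],s["eef_pos"],s["tcp_rot"],s["ft_force"],rel(G(p,-15,90,54)))
save(a,"i.png",None,1.2)
E
```

```text
6.425 [533.54223147  -2.87697785  49.60112466] [-3.14062088  0.00432437  0.12060506] [-0.57582798 -0.31953781 -1.2967184 ] [ 1.4 -0.9 -4.4]
```

View pics/i.png

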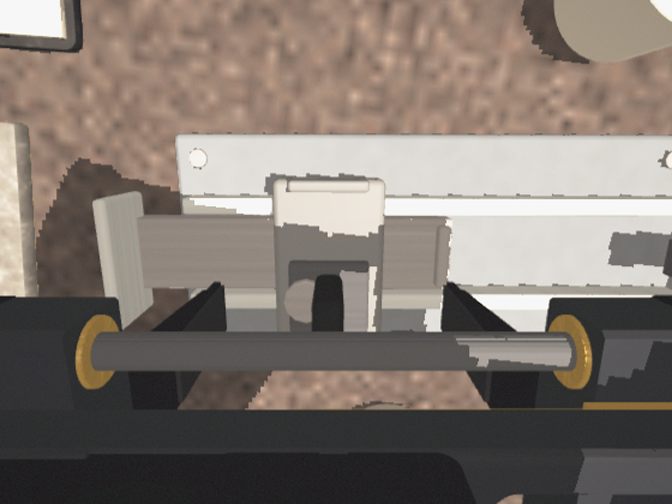

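The tab at (328,300) sits midway between the open fingers. Now I close on it.

Call:
move_arm(plan=[[[0,0,0],[0.001,-0.001,-0.002],-1],[[0,0,0],[0.001,-0.001,-0.002],-1],[[0,0,0],[0.001,-0.001,-0.002],-1],[[0,0,0],[0.001,-0.001,-0.002],-1],[[0,0,0],[0.001,-0.001,-0.002],-1]])

```text
t: 7.05
eef_pos: [535.2, -0.7, 55.9]
tcp_rot: [3.141, -0.001, 0.122]
ft_force: [0.1, -0.2, -0.2]
opening: 0.535
grip_force: 0.0
```

Call:
move_arm(plan=[[[0,0,0],[0,0,0],-1],[[0,0,0],[0,0,0],-1],[[0,0,0],[0,0,0],-1],[[0,0,0],[0,0,0],-1]])

```text
t: 7.55
eef_pos: [535.1, -0.7, 55.6]
tcp_rot: [-3.142, 0.0, 0.122]
ft_force: [0.5, 2.2, 1.1]
opening: 0.125
grip_force: 30.0
```

```bash
python3 - <<'E'
from h import *
p=np.load("pose2.npy");s=readout.state();print(s["t"],s["eef_pos"],s["tcp_rot"],s["ft_force"],s["opening"],s["grip_force"],rel(G(p,-15,90,54)),rel(G(p,-15,51.2,54)))
np.save("grasp.npy",s["eef_pos"])
E
```

```text
7.55 [535.06815793  -0.65862413  55.5907776 ] [-3.14157577e+00  6.53222615e-05  1.21829948e-01] [0.45918076 2.21907162 1.07335581] 0.1254996907746099 29.997934699058533 [-0.4  1.1  1.6] [-0.5 39.9  1.6]
```

Call:
move_arm(plan=[[[0,0,0],[0,0.008,0],-1],[[0,0,0],[0,0.018,0],-1],[[0,0,0],[0,0.028,0],-1],[[0,0,0],[0,0.036,0],-1],[[0,0,0],[0,0.039,0],-1]])

```text
t: 8.18
eef_pos: [539.6, -39.3, 55.6]
tcp_rot: [-3.141, 0.001, 0.121]
ft_force: [-0.2, 5.1, -0.1]
opening: 0.127
grip_force: 30.0
```

Call:
move_arm(plan=[[[0,0,0],[0,0,0],-1],[[0,0,0],[0,0,0],-1]])

```text
t: 8.43
eef_pos: [539.6, -39.2, 55.6]
tcp_rot: [-3.141, 0.0, 0.122]
ft_force: [-1.6, 4.5, 1.6]
opening: 0.125
grip_force: 30.0
```

```bash
python3 - <<'E'
from h import *
import pickle
p=np.load("pose2.npy");s=readout.state();g=np.load("grasp.npy")
d=s["eef_pos"]-g;c,n=np.cos(.12),np.sin(.12)
print(s["t"],s["eef_pos"],s["ft_force"],s["opening"],s["grip_force"],"gauge dx,dy",c*d[0]+n*d[1],-n*d[0]+c*d[1],d[2])
w=eyes.read_camera("wrist");b=eyes.read_camera("scene");a=eyes.read_camera("top")
pickle.dump((w,b,a),open("w2.pkl","wb"))
w1=pickle.load(open("w1.pkl","rb"))
# carriage +x edge track in wrist view; leg mask
for n_,q in(("w",w),("s",b),("t",a)):
  for nm in("leg","tab","mark_tip"):
    print(n_,nm,[(round(x["score"],2),np.round(x["uv"],1),x["mask"].sum()) for x in eyes.cut_out(q,nm)[:1]])
E
```

```text
8.425 [539.6369155  -39.16634681  55.58384973] [-1.57561056  4.45360378  1.60233825] 0.12500313820845896 29.997634291648865 gauge dx,dy -0.07394251563714427 -38.777735675379475 -0.006927873997604195
w leg []
w tab [(0.61, array([276.5, 235.4]), np.int64(2462))]
w mark_tip []
s leg [(0.65, array([218.4, 277.7]), np.int64(316))]
s tab []
s mark_tip []
t leg []
t tab []
t mark_tip []
```

At 38.8 mm back, the leg is at the mark, held and still. I'm waiting one row more and then closing the lever.

Call:
move_arm(plan=[[[0,0,0],[0,0.0004,0],-1],[[0,0,0],[0,0.0004,0],-1],[[0,0,0],[0.004,0.0004,0],-1],[[0,0,0],[0.01,0.0004,0],-1],[[0,0,0],[0.016,0.0004,0],-1]])

```text
t: 9.65
eef_pos: [555.3, -37.8, 55.5]
tcp_rot: [-3.141, 0.001, 0.122]
ft_force: [-5.0, 4.2, 4.0]
opening: 0.127
grip_force: 30.0
```

Call:
move_arm(plan=[[[0,0,0],[0.006,0,0],-1],[[0,0,0],[0.011,0,0],-1],[[0,0,0],[0.014,0,0],-1],[[0,0,0],[0.015,0,0],-1],[[0,0,0],[0.015,0,0],-1]])

```text
t: 10.28
eef_pos: [569.6, -36.0, 55.5]
tcp_rot: [-3.141, 0.002, 0.122]
ft_force: [-6.2, 2.8, 5.0]
opening: 0.122
grip_force: 30.0
```

```bash
python3 - <<'E'
from h import *
s=readout.state();g=np.load("grasp.npy")
d=s["eef_pos"]-g;c,n=np.cos(.12),np.sin(.12)
print(s["t"],s["tcp_rot"],s["ft_force"],s["opening"],s["grip_force"],"gauge dx,dy",c*d[0]+n*d[1],-n*d[0]+c*d[1],d[2])
E
```

```text
10.275 [-3.14116146e+00  2.28013147e-03  1.22044419e-01] [-6.17897207  2.78764318  5.02921035] 0.12243701848537948 29.998951256275177 gauge dx,dy 30.10232795271146 -39.200604595381805 -0.04295379633872187
```

Call:
move_arm(plan=[[[0,0,0],[0.001,0,0],-1],[[0,0,0],[0.001,0,0],-1],[[0,0,0],[0.001,0,0],-1]])

```text
t: 10.65
eef_pos: [569.8, -35.8, 55.5]
tcp_rot: [-3.141, 0.004, 0.122]
ft_force: [-10.9, 3.0, 7.0]
opening: 0.125
grip_force: 30.0
```

```bash
python3 - <<'E'
from h import *
s=readout.state();g=np.load("grasp.npy");p=np.load("pose2.npy")
d=s["eef_pos"]-g;c,n=np.cos(.12),np.sin(.12)
print(s["t"],s["ft_force"],s["grip_force"],"gauge dx,dy",c*d[0]+n*d[1],-n*d[0]+c*d[1])
w=eyes.read_camera("wrist")
# carriage +x edge (z~40): brightness profile along gauge y in the strip x=43..47, offset from carriage centre
for x in(36,41,44):
  print(x,[int(w["img"][tuple(np.round(proj(w,G(p,x,51+k,40))[::-1]).astype(int))].mean()) for k in range(-32,33,2)])
E
```

```text
10.65 [-10.94081495   2.99812043   6.9840361 ] 29.99964863061905 gauge dx,dy 30.252308908027896 -39.01900745728797
36 [96, 96, 97, 96, 62, 70, 71, 120, 73, 73, 73, 73, 73, 75, 72, 73, 73, 70, 72, 72, 72, 71, 73, 72, 72, 71, 69, 69, 67, 96, 94, 96, 97]
41 [69, 69, 69, 69, 67, 59, 61, 61, 60, 60, 61, 61, 60, 60, 60, 61, 62, 59, 61, 61, 62, 61, 61, 61, 62, 61, 61, 60, 69, 67, 68, 69, 70]
44 [67, 68, 71, 70, 70, 68, 68, 67, 69, 68, 69, 70, 69, 69, 70, 68, 70, 71, 70, 68, 70, 68, 69, 67, 68, 71, 69, 70, 69, 69, 70, 70, 68]
```

The lever is hard against its stop, with force rising at 30.2 mm of travel. The carriage is centred within about 1 mm of the fin's position.

```bash
python3 -c "
from h import *
print(env.job_done())"
```

```text
the job is handed in; nothing more can be done
None
```

I handed the job in with the tab still gripped, the lever closed to its stop and the leg within about 1–2 mm of the mark by my measurements; the hand-in returned no verdict.

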